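# Eject the sensor cell and stop it with the other finger

## Task

Press the push pad of the dock that holds the sensor cell, a dark steel block, with one finger, with the other finger standing over the deck just in front of the cell, so that the cell pops out of its seat but is stopped by that finger before it slides off the dock. Do not pick the cell up or push it sideways, do not press the empty dock's pad, and leave the other things on the bench where they are. Finish holding: one finger still pressing the pad well down, the cell out of its seat and resting against the other finger, lying flat on the deck.

Things in the scene. Friction and masses are not known exactly. Their poses are not given: they have to be found in the camera images.
- dock: Loaded ejector dock, fixed. Origin on the bench under the middle of the seated cell's front face, z up; the cell is ejected towards its -x. Aluminium deck 24 mm high, 60 mm wide (y), x = -48 to 100 mm; guide rails beside the cell 10 mm above the deck, y = +-20 to +-25, x = -12 to 66 mm; grey spring housing behind, 46 mm tall, x = 62 to 152 mm; button housing 22 mm tall, x = -48 to 12, y = 30 to 94 mm.
- dock_front (a point): Point on the top of the loaded dock's deck (24 mm above the bench), on its centre line at x = -26 mm, 26 mm in front of the seated cell. The deck is open here, with no rails, and ends 22 mm further out. A cell that nothing stops here is pushed out 80 mm within about half a second and drops off the deck's end. The push pad's centre is 72 mm away towards the dock's +y.
- dock_pad (a point): Centre of the top of the loaded dock's push pad, black, ribbed, 34 x 34 mm; 43 mm above the bench when up, 29 mm when fully down (still 5 mm above the deck). At x = -26, y = 72 mm in the dock's frame. Moves with the pad.
- dock_button (a joint): How far the loaded dock's push pad is pressed, 0 to 0.014 m; spring return, 3 N at the start to 7 N at the bottom, plus up to 3 N rub of the catch. The catch in front of the cell stands 8 mm above the deck, goes down with the pad and lets the cell go at about 0.008 m; well down means past 0.009 m.
- cell_mid (a point): Centre (half-way up) of the sensor cell, a loose dark steel block, white label on top, 50 mm long (x) x 36 mm wide (y) x 26 mm high, about 0.14 kg, two small brass ports on top at its front end; axes as the dock's. Seated, it is at x = 25 mm in the dock's frame, its underside on the deck. The spring plunger behind it pushes it towards -x with about 3 N.
- spare_dock: The second, identical dock, empty, its plunger sprung out; same frame as the loaded dock. Leave it alone.
- spare_dock_button (a joint): How far the empty dock's push pad is pressed, 0 to 0.014 m.
- screwdriver: Bystander: screwdriver lying on the bench. Its handle points to -x.
- jar: Bystander: white screw-cap jar, 48 mm across, 70 mm tall. Origin at the centre of its underside.
- fitting: Bystander: stepped brass fitting, 24 mm across, 28 mm tall, standing. Origin at the centre of its underside.
- tape: Bystander: flat plastic ring, 76 mm across, 18 mm tall. Origin at the centre of its underside.
- plug: Bystander: stepped steel plug, 22 mm across, 30 mm tall, standing. Origin at the centre of its underside.
- tray: Bystander: shallow blue tray, 90 x 120 x 25 mm. Origin at the centre of its underside.
- valve: Bystander: small steel valve block with a round black cap, 78 x 28 x 40 mm. Origin at the centre of its underside.
Mind the look-alikes: they are no part of the job. Of the things that look like the part that bears cell_mid, the middle-sized one is meant.

How it is judged (in metres and radians):
On the way, in this order (a step that is already met when the one before it is completed fails the run):
1. the loaded dock's pad is being pressed (value of joint dock_button above 0.004 m).
2. the cell has popped out and is stopped against a finger, with the pad down (x of cell_mid in the frame of dock between -0.03 and 0.015 m and contact force between the fingers and cell above 0.3 N and value of joint dock_button above 0.009 m and angle between cell_mid's own z axis and vertical below 0.2 rad), for 0.3 s.
At the end, for the whole second after the job is handed in: The pad of the loaded dock is held at least 9 mm down; the cell lies still on the deck (tilted under 0.2 rad, within 12 mm of the dock's centre line), 10 to 55 mm out of its seat, and touches a finger with more than 0.3 N (all of step 2 and linear speed of cell below 0.02 m/s and y of cell_mid in the frame of dock between -0.012 and 0.012 m and z of cell_mid in the frame of dock below 0.045 m); the arm keeps its last pose, push and grip.
It fails at once if the cell is lifted (z of cell_mid in the frame of dock above 0.052 m).
It fails at once if the cell slides off the dock (x of cell_mid in the frame of dock below -0.042 m or z of cell_mid in the frame of dock below 0.028 m).
It fails at once if the cell is carried or pushed off the dock's centre line (y of cell_mid in the frame of dock above 0.02 m or y of cell_mid in the frame of dock below -0.02 m).
It fails at once if the empty dock's pad is pressed (value of joint spare_dock_button above 0.004 m).
It fails at once if a bystander is disturbed (moved more than 20 mm) (distance of any of screwdriver, jar, fitting, tape, plug, tray, valve from where it was at the start of the episode above 0.02 m).
It also fails if it takes over 32 s, if anything falls off the work surface, if the arm or the gripper's body presses on something with over 40 N, if the wrist force passes 120 N, or if a joint passes its speed limit or range.

## Robot

A 6-joint arm with a two-finger parallel gripper is mounted at the origin on the work surface. World frame = base frame: x ahead of the robot, y to its left, z up, the work surface at z = 0. Lengths are in m, angles in degrees, forces in N, time in s.
With the tool pointing down it reaches from about 0.325 to 0.775 m from the base axis. Payload 5.5 kg.
Tool frame: the origin (TCP) lies at the very end of the fingers, on their centre line; the grasp point (between the pads) lies r.grasp_offset behind it (r.grasp_offset is the distance from the TCP to the grasp point, in m); z points along the fingers, y is the line along which they close (so a half turn about z gives the same grasp; the last joint's range is limited). The gripper opens to 85 mm and grips with 20 to 120 N. Pads are 22 mm wide; open, the fingers measure 114 mm over their backs; the gripper's body (76 mm by 85 mm) begins 54 mm behind the grasp point. The pads swing forward as they close: fully open they stand 13 mm farther back than shut.
Start: joints at [64.36, 5.22, 70.514, -0, 104.267, -3.249], TCP at [0.229, 0.555, 0.231] pointing down, gripper open.
Joint ranges: [-164.24, 164.24], [-49.07, 125.15], [9.68, 141.18], [-86.29, 266.29], [3.28, 154.24], [-151.56, 151.56]. Speed limits (degrees/s): [147.25, 147.25, 172.46, 180, 180, 180].

## Interface

Orientations are given as [roll, pitch, yaw] about the fixed x, y, z axes, in that order (R = Rz(yaw) Ry(pitch) Rx(roll)).
In Python, from bench import r, viewer gives the robot as it stands. The module is installed in compiled form; this text tells all that it offers.
- The arm moves only by the tool move_arm, never from a script. Its argument "deltas" is a list that holds one entry, the list of rows, each a list of 5 numbers: the opening, from 0 (shut) to 1 (fully open), then the shift along the tool's x, y, z in units of 30 mm (1.0 is 30 mm), then the turn about the tool's z in units of 8 degrees (1.0 is 8 degrees). In form: [[[gripper, x, y, z, twist], ...]]. A call has 1 to 5 rows; each row is the pose to reach, as a shift and turn from the pose commanded when the call began, along the tool's axes at that moment; what a row does not reach only later rows make up. A row lasts 1/8 s, in which the tool goes at most 62.5 mm and 10.7 degrees, less where a joint would pass 70% of its speed; a pose out of reach is approached as far as the arm can. A call with a gripper value outside its range is refused whole. The fingers move at their own pace and stop on an object; the grip force is fixed at half the most. Time passes only in rows, so rows that repeat a pose let the fingers close. It gives the time, the measured TCP pose, the force, the opening and the grip force at its end, in the units of the state.
- r.get_state(): the state, without advancing time (a new reading comes with each control period).
- viewer.snapshot(name): name is "scene" or "top" or "wrist"; returns the picture (420x560x3 uint8, red, green, blue); there is no depth.
- viewer.calibration(name): a dict with "fovy" (degrees; the focal length in pixels is half the picture's height over the tangent of half this angle, whatever the lens; pixels are square), "cx", "cy" (the principal point, pixels), "R" (3x3) and "t" (3): a world point X has camera coordinates R X + t; the wrist camera has in their place "hand_eye" (4x4, takes a point from camera to tool coordinates, whose origin is the TCP and whose axes are the flange's). Camera axes: x right, y down, z forward; pixel columns grow to the right and rows downward; lengths in m; the calibration is good to about 2 mm. A picture is of the moment at which its call begins: read the wrist's pose just before it. calibration takes no time and is no camera call.
- r.hand_in(): hands the job in; it is judged then, once.
Trained networks look in the newest picture that a camera, given by its name, has taken for a name from the list of things; names that differ only in an ending like _2 or _b are one class to them, and where a whole thing is asked for, a point or a joint stands for the part that bears it (a point fixed in the world has none). Each returns a list of dicts, best first, with "confidence" (0 to 1); they miss things now and then, are a little off and sometimes report something else, mostly with a low value. They report only what shows in the picture. A call takes as long as a camera call. They do not tell look-alikes from the thing itself.
- viewer.boxes_of(camera, label): "box" ([left, top, width, height] in pixels, round what is visible of it).
- viewer.cut_out(camera, label): "pixels" (420x560 bool, what is visible of it) and "box" ([left, top, width, height] in pixels, round what is visible of it).
The state is a dict: "clock": time; "q": joint angles; "qd": joint speeds; "joint_torque": joint torques, N m; "tcp_pos": TCP position; "ee_rot": TCP orientation; "ft_force": force on the tool from outside, world axes, zero at the start; "torque": the same for the moment, N m; "opening": finger opening in m; "gripper_force": force on a finger pad.
Only numpy, scipy, OpenCV 4.12 (cv2) and the standard library are available. Lean on these libraries where they do the work, as an engineer would, in place of code of your own. Each camera call takes 0.05 s, during which the arm holds its last target. There are 200 camera calls.

## Working session

There is one attempt and no reset: what is moved stays moved. The work goes in short steps, Python scripts to look and compute and a tool call to move; the robot and the scene stay as the last step left them, time stands still between calls to the robot, and variables do not carry over. Pictures are saved under pics/ and viewed, at most 10 in all, crops included, and the job is handed in when it is done.

Besides the shell and the picture viewer there is one more tool, called after ">>>" by a JSON object that holds its "op" and its "data", one argument or row to a line. move_arm: Moves the arm, as the interface text tells. Its arguments: {"type":"object","properties":{"deltas":{"type":"array"}},"required":["deltas"]}

```bash
mkdir -p pics; cat > h.py <<'E'
from bench import r, viewer
import numpy as np, cv2
from scipy.spatial.transform import Rotation as Ro
def cam(n):
    c=viewer.calibration(n); f=210/np.tan(np.radians(c["fovy"])/2)
    if n!="wrist": return f,c["cx"],c["cy"],np.array(c["R"]),np.array(c["t"])
    s=r.get_state(); T=np.eye(4); T[:3,:3]=Ro.from_euler('xyz',s["ee_rot"],degrees=True).as_matrix(); T[:3,3]=s["tcp_pos"]
    M=np.linalg.inv(T@np.array(c["hand_eye"])); return f,c["cx"],c["cy"],M[:3,:3],M[:3,3]
def proj(C,X):
    f,cx,cy,R,t=C; p=np.atleast_2d(X)@R.T+t; return np.c_[cx+f*p[:,0]/p[:,2],cy+f*p[:,1]/p[:,2]]
def back(C,uv,z):
    f,cx,cy,R,t=C; d=R.T@np.array([(uv[0]-cx)/f,(uv[1]-cy)/f,1]); o=-R.T@t; return o+d*(z-o[2])/d[2]
def save(n,im): cv2.imwrite(f"pics/{n}.png",im[:,:,::-1])
E
python3 - <<'E'
from h import *
s=r.get_state(); print(s)
ims=[]
for n in("top","scene"):
    im=viewer.snapshot(n); ims.append(im); save(n+"0",im)
    C=cam(n); print(n,C[0],-C[3].T@C[4])
    for l in("dock","cell_mid","dock_pad","spare_dock"):
        for d in viewer.boxes_of(n,l): print(n,l,np.round(d["box"]),round(d["confidence"],2))
print(r.grasp_offset)
E
```

```text
{'clock': 0.0, 'q': array([ 6.43609301e+01,  5.26598374e+00,  7.05839478e+01, -1.82663493e-04,
        1.04266817e+02, -3.24913253e+00]), 'qd': array([-0.01961673, -0.10608823,  0.1254037 ,  0.0378796 , -0.01422224,
        0.05436527]), 'joint_torque': array([-4.61341151e-04, -4.58709598e+01, -4.18020737e+01, -2.75151933e-04,
        1.15426272e-02,  2.23301492e-05]), 'tcp_pos': array([0.22842626, 0.55450309, 0.23010044]), 'ee_rot': array([-1.79883429e+02, -6.44019199e-03,  1.57610011e+02]), 'ft_force': array([ 0.71724016,  0.31449667, -0.59865956]), 'torque': array([-0.02922978, -0.0195094 , -0.02505436]), 'gripper_force': 0.0, 'opening': 0.08526188938671699}
top 439.78454139800544 [4.43223566e-01 6.86118382e-04 1.32039012e+00]
top dock [323. 142.  43.  73.] 0.71
top cell_mid [351. 234.  20.  20.] 0.83
top cell_mid [351. 177.  12.  19.] 0.76
top cell_mid [314. 164.  15.   9.] 0.4
top dock_pad [329. 195.  32.  17.] 0.64
top dock_pad [151. 164.  23.  24.] 0.64
top spare_dock [190. 177.  38.  68.] 0.67
scene 428.2502898092655 [ 1.15438993 -0.01904016  0.93166839]
scene dock [177. 225.  55.  82.] 0.63
scene cell_mid [177. 184.  25.  32.] 0.76
scene cell_mid [184. 240.  15.  19.] 0.64
scene cell_mid [219. 270.  21.  12.] 0.53
scene cell_mid [110. 152.  34.  43.] 0.37
scene dock_pad [213. 222.  19.  17.] 0.76
scene spare_dock [335. 188.  54.  78.] 0.82
0.0187
```

```bash
python3 - <<'E'
import cv2,numpy as np
a=cv2.imread("pics/top0.png");b=cv2.imread("pics/scene0.png")
A=cv2.resize(a[110:310,130:397],(800,600),interpolation=cv2.INTER_CUBIC);cv2.imwrite("pics/topc.png",A)
B=cv2.resize(b[130:340,90:370],(800,600),interpolation=cv2.INTER_CUBIC);cv2.imwrite("pics/scenec.png",B)
E
```

```text
(no output)
```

View pics/topc.png

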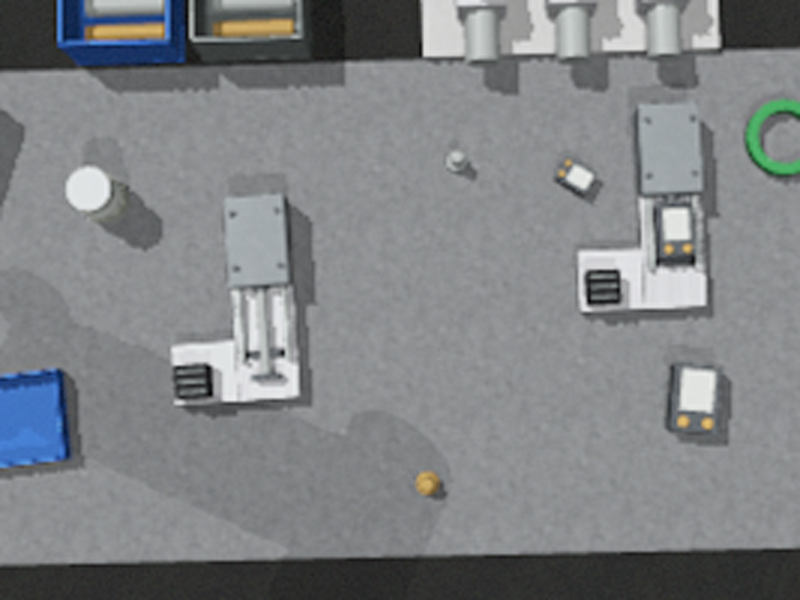

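View pics/scenec.png

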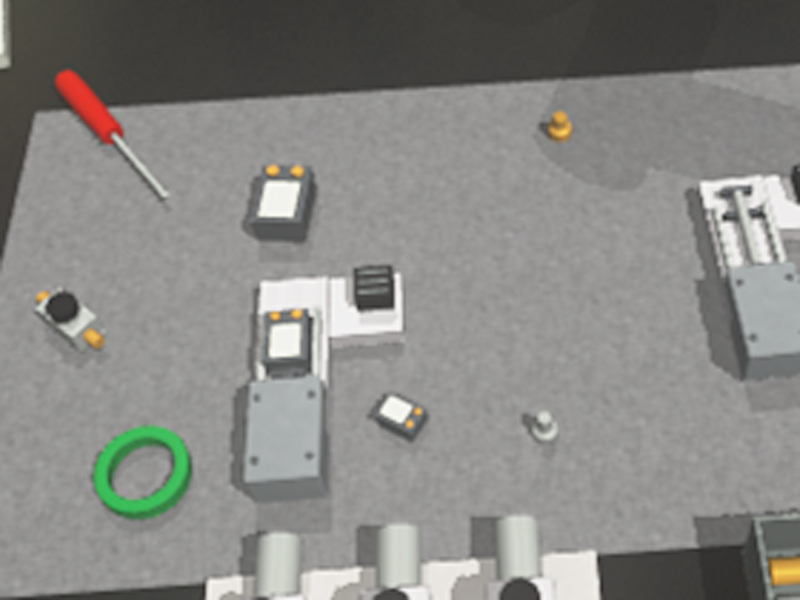

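Three look-alikes in the top view: large block at (361,243) standing alone on the bench, small block at (322,168) alone, and the middle-sized one at (356,187) seated in the right-hand dock. That one is the cell and sits in its dock, behind the ports facing the robot. The left-hand dock at about (210,205) is empty, with its plunger out. The loaded dock's pad is at (331,206).

```bash
python3 - <<'E'
from h import *
C=cam("top");S=cam("scene")
k=267/800; t=lambda u,v,z:back(C,(130+u*k,110+v*k),z)
s=lambda u,v,z:back(S,(90+u*.35,130+v*.35),z)
print("pad",t(603,287,.043),s(373,287,.043))
print("housing corners", [np.round(t(u,v,.046),4) for u,v in((638,105),(701,105),(702,192),(642,192))])
print("cell top",t(676,233,.05),s(289,340,.05))
print("spare pad",t(193,381,.043))
E
```

```text
pad [ 0.56677044 -0.13902455  0.043     ] [ 0.57675114 -0.1376758   0.043     ]
housing corners [array([ 0.7447, -0.1789,  0.046 ]), array([ 0.7429, -0.2403,  0.046 ]), array([ 0.6569, -0.2378,  0.046 ]), array([ 0.6585, -0.1797,  0.046 ])]
cell top [ 0.61681561 -0.21046308  0.05      ] [ 0.62811979 -0.20602073  0.05      ]
spare pad [0.48494754 0.2616386  0.043     ]
```

>>> {"op": "move_arm", "data": {
  "deltas": [
    [[0.68, -1.4, -1.45, 0, -0.3], [0.68, -2.8, -2.9, 0, -0.6], [0.68, -4.2, -4.35, 0, -0.9], [0.68, -5.6, -5.8, 0, -1.2], [0.68, -7.0, -7.25, 0, -1.5]]
  ]
}}

```text
clock: 1.12
tcp_pos: [0.3402, 0.2719, 0.2315]
ee_rot: [180.0, 0.0, 169.7]
ft_force: [0.1, -0.3, 0.6]
opening: 0.0584
gripper_force: 0.0
```

```bash
python3 - <<'E'
from h import *
print(np.round(viewer.calibration("wrist")["hand_eye"],3), cam("wrist")[:3]); s=r.get_state(); print(s["tcp_pos"],s["ee_rot"],s["opening"])
E
```

```text
[[-0.    -0.945 -0.328  0.085]
 [ 1.    -0.    -0.     0.001]
 [ 0.    -0.328  0.945 -0.143]
 [ 0.     0.     0.     1.   ]] (np.float64(338.0193995830859), 282.48252030465926, 211.16815349407227)
[0.34019668 0.27191564 0.231497  ] [1.79966409e+02 4.88292210e-02 1.69715681e+02] 0.05844830876115385
```

>>> {"op": "move_arm", "data": {
  "deltas": [
    [[0.68, -1.1, -1.7, 0, -0.2], [0.68, -2.2, -3.4, 0, -0.4], [0.68, -3.3, -5.1, 0, -0.6], [0.68, -4.4, -6.8, 0, -0.8], [0.68, -5.5, -8.5, 0, -1.0]]
  ]
}}

```text
clock: 1.75
tcp_pos: [0.4566, -0.0089, 0.2317]
ee_rot: [180.0, 0.1, 177.7]
ft_force: [0.6, 0.8, 0.3]
opening: 0.0581
gripper_force: 0.0
```

>>> {"op": "move_arm", "data": {
  "deltas": [
    [[0.68, -0.9, -1.7, 0.2, -0.1], [0.68, -1.8, -3.4, 0.4, -0.2], [0.68, -2.6, -5.1, 0.7, -0.3], [0.68, -2.6, -5.4, 0.7, -0.3], [0.68, -2.6, -5.4, 0.7, -0.3]]
  ]
}}

```text
clock: 2.38
tcp_pos: [0.5271, -0.1722, 0.2102]
ee_rot: [180.0, -0.0, 179.9]
ft_force: [-0.1, 0.5, -0.1]
opening: 0.058
gripper_force: 0.0
```

```bash
python3 - <<'E'
from h import *
s=r.get_state(); print(s["tcp_pos"],s["ee_rot"],s["opening"],s["ft_force"])
C=cam("wrist"); im=viewer.snapshot("wrist"); np.savez("w1.npz",f=C[0],cx=C[1],cy=C[2],R=C[3],t=C[4])
save("w1f",im); save("w1",cv2.resize(im,(800,600),interpolation=cv2.INTER_CUBIC))
for l in("cell_mid","dock_pad","dock"):
    for d in viewer.boxes_of("wrist",l): print(l,np.round(d["box"]),round(d["confidence"],2))
E
```

```text
[ 0.52711339 -0.17221841  0.21021664] [ 1.79965659e+02 -2.92355678e-02  1.79938998e+02] 0.057970732141777254 [-0.11448881  0.52275193 -0.05573913]
cell_mid [194.  72.  60.  80.] 0.8
cell_mid [313. 296.  35.  30.] 0.63
cell_mid [224. 246.  37.  55.] 0.55
dock_pad [229. 206. 102.  46.] 0.9
dock [213. 194. 120. 182.] 0.91
```

View pics/w1.png

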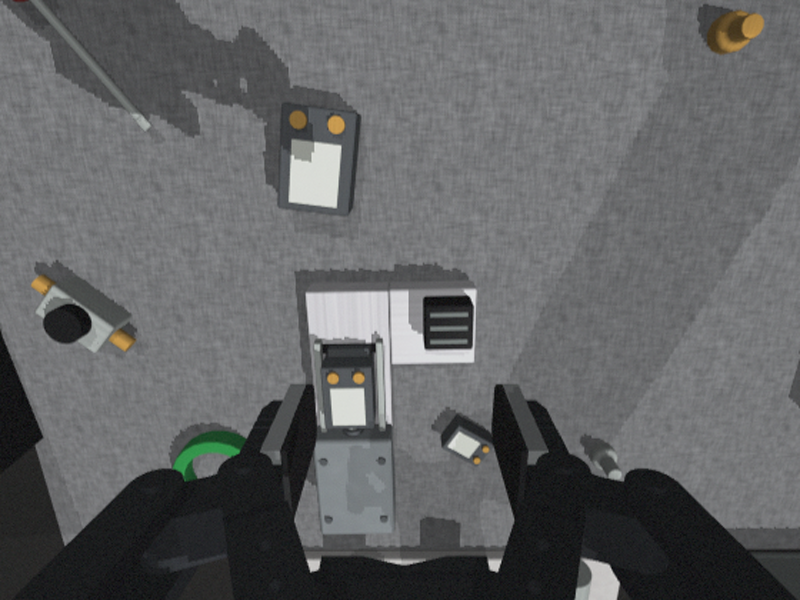

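The wrist view shows the loaded dock with the cell seated (centre ≈ (347,395) in the 800 px picture), its open deck front ≈ (347,315), and the pad at (448,322). Fitting the dock pose next.

```bash
cat > fit.py <<'E'
from h import *
from scipy.optimize import least_squares
D=np.load("w1.npz"); C=(D["f"],D["cx"],D["cy"],D["R"],D["t"])
P=[(306,291,-48,-30,24),(475,289,-48,94,22),(475,362,12,94,22),(391,362,12,30,22),
   (471,296.5,-43,89,43),(472,348,-9,89,43)]
P=np.array(P,float); uv=P[:,:2]*.7; X=P[:,2:]/1000
def w(p,X): c,s=np.cos(p[2]),np.sin(p[2]); return np.c_[p[0]+c*X[:,0]-s*X[:,1],p[1]+s*X[:,0]+c*X[:,1],X[:,2]+(p[3] if len(p)>3 else 0)]
for p0 in([.6,-.2,0],[.6,-.2,0,0]):
    q=least_squares(lambda p:(proj(C,w(p,X))-uv).ravel(),p0); print(np.round(q.x,4),np.degrees(q.x[2]),"\n",np.round(q.fun.reshape(-1,2),1).tolist())
    if len(p0)==3: p=q.x
for n,x in(("front",(-.026,0,.024)),("pad",(-.026,.072,.043)),("target",(-.031,.036,.05))): print(n,w(p,np.array([x])))
for n in("top","scene"): print(n,proj(cam(n),w(p,np.array([(-.026,.072,.043),(.025,0,.05)]))))
E
python3 fit.py
```

```text
[ 0.5953 -0.2122  0.0286] 1.6412159849386263 
 [[-2.0, -0.1], [0.9, -2.7], [-0.2, -0.8], [-0.5, 0.8], [1.5, 3.5], [0.2, -0.5]]
[ 0.5975 -0.2119  0.0277 -0.0058] 1.58943453054062 
 [[-0.4, 0.2], [0.4, -2.3], [-0.7, -1.3], [-0.0, 0.2], [1.0, 3.8], [-0.3, -0.9]]
front [[ 0.56932458 -0.21297563  0.024     ]]
pad [[ 0.56726245 -0.14100516  0.043     ]]
target [[ 0.56329556 -0.1771336   0.05      ]]
top [[331.92766624 205.60101362]
 [355.93293193 186.56217633]]
scene [[219.24392225 227.31410564]
 [189.0059231  246.31667345]]
```

>>> {"op": "move_arm", "data": {
  "deltas": [
    [[0.68, -0.4, 0, 1.3, -0.05], [0.68, -0.8, -0.1, 2.6, -0.1], [0.68, -1.2, -0.15, 3.8, -0.15], [0.68, -1.2, -0.15, 3.8, -0.15], [0.68, -1.2, -0.15, 3.8, -0.15]]
  ]
}}

```text
clock: 3.2
tcp_pos: [0.5638, -0.1761, 0.0984]
ee_rot: [-180.0, 0.1, -178.7]
ft_force: [0.4, 0.2, 0.4]
opening: 0.058
gripper_force: 0.0
```

```bash
python3 - <<'E'
from h import *
s=r.get_state(); print(s["tcp_pos"],s["ee_rot"],s["opening"],s["ft_force"])
C=cam("wrist"); im=viewer.snapshot("wrist"); np.savez("w2.npz",f=C[0],cx=C[1],cy=C[2],R=C[3],t=C[4])
save("w2f",im); save("w2",cv2.resize(im,(800,600),interpolation=cv2.INTER_CUBIC))
E
```

```text
[ 0.56379381 -0.17606446  0.09841504] [-1.79951122e+02  1.17992485e-01 -1.78744321e+02] 0.057977073179744536 [0.42920162 0.23336672 0.37674898]
```

View pics/w2.png

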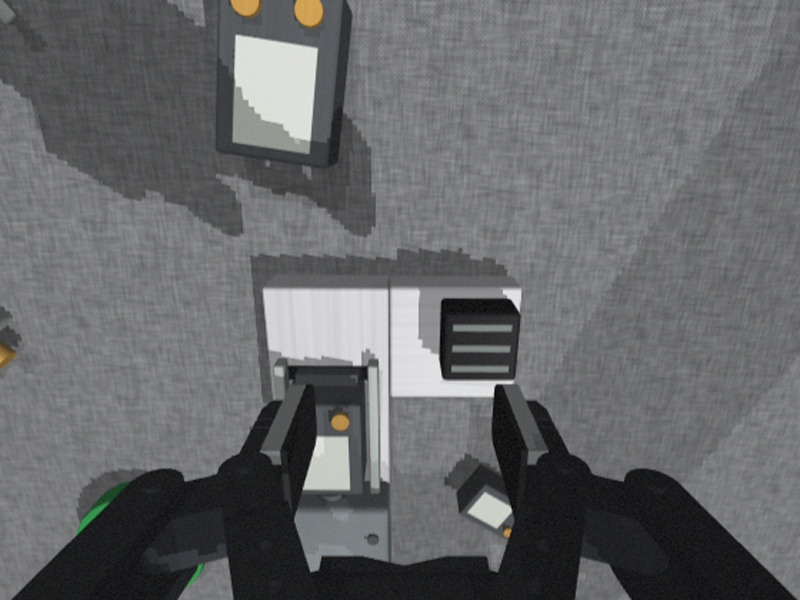

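The closer view shows the deck's front edge from (264,289) to (521,289), rail ends at (274,360)/(378,360), and the pad at x 442–519, y 300–380.

```bash
sed -i 's/w1.npz/w2.npz/; s/^P=\[.*/P=[(264,289,-48,-30,24),(521,289,-48,94,22),(391,397,12,30,22),(274,360,-12,-25,34),(378,360,-12,25,34),/; s/^   (471.*/   (446,380,-9,55,43),(517,379,-9,89,43)]/' fit.py
cat >> fit.py <<'E'
s=r.get_state(); Rt=Ro.from_euler('xyz',s["ee_rot"],degrees=True).as_matrix()
d=Rt.T@(w(p,np.array([(-.031,.036,.05)]))[0]-s["tcp_pos"]); print("delta units",d/.03)
E
python3 fit.py
```

```text
[ 0.5952 -0.2118  0.0136] 0.7805630547230648 
 [[-1.1, -2.8], [2.8, -2.2], [-0.5, -0.7], [-0.1, 2.5], [0.7, 3.1], [-1.9, -0.2], [0.1, 0.9]]
[ 0.5966 -0.2118  0.0133 -0.0032] 0.7600866011425481 
 [[0.4, -2.3], [1.5, -1.6], [-0.4, -1.3], [1.2, 2.3], [0.9, 2.9], [-2.4, -0.6], [-1.1, 0.5]]
front [[ 0.56923781 -0.21212915  0.024     ]]
pad [[ 0.56825695 -0.14013583  0.043     ]]
target [[ 0.56374784 -0.17620061  0.05      ]]
top [[331.61676809 205.2685538 ]
 [355.90599173 186.58701702]]
scene [[219.59070375 227.62717889]
 [189.04137714 246.28882736]]
delta units [0.01778246 0.00877911 1.63687093]
```

>>> {"op": "move_arm", "data": {
  "deltas": [
    [[0.68, 0, 0, 0.8, 0.05], [0.68, 0, 0, 1.6, 0.05], [0.68, 0, 0, 1.7, 0.05], [0.68, 0, 0, 1.7, 0.05]]
  ]
}}

```text
clock: 3.75
tcp_pos: [0.564, -0.1768, 0.0473]
ee_rot: [-179.9, 0.1, -179.2]
ft_force: [-0.1, -0.6, 0.1]
opening: 0.0581
gripper_force: 0.0
```

```bash
python3 - <<'E'
from h import *
s=r.get_state(); print(s["tcp_pos"],s["ee_rot"],s["opening"],s["ft_force"])
im=viewer.snapshot("wrist"); save("w3",cv2.resize(im[150:360,140:420],(800,600),interpolation=cv2.INTER_CUBIC))
E
```

```text
[ 0.56404152 -0.17675709  0.0472711 ] [-1.79947494e+02  1.33280126e-01 -1.79191974e+02] 0.058062441094577845 [-0.13114565 -0.59900223  0.11877997]
```

View pics/w3.png

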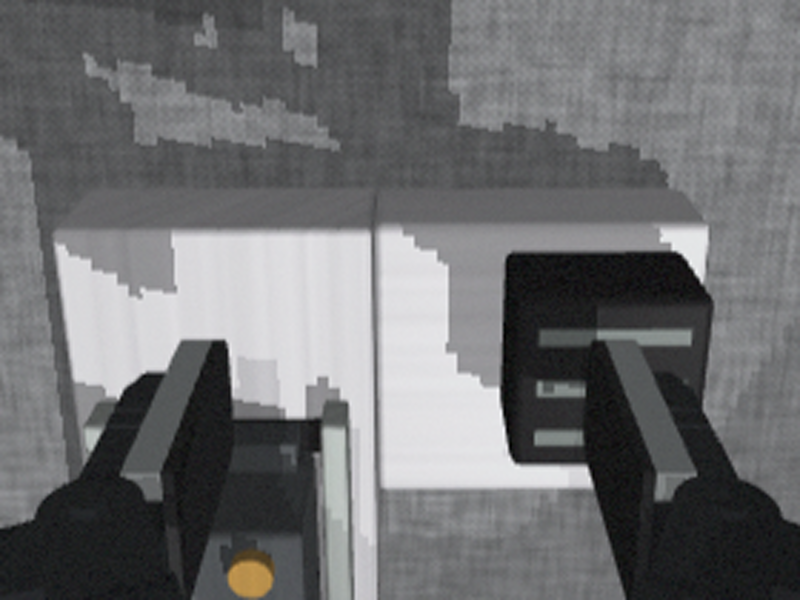

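```bash
python3 - <<'E'
from h import *
C=cam("wrist"); s=r.get_state(); Rt=Ro.from_euler('xyz',s["ee_rot"],degrees=True).as_matrix()
print("obs tips 219.8,269  347.5,269")
for z in(0,-.004,-.008):
  for x in(.011,.006):
    q=np.array([[x,-.029,z],[x,.029,z]])@Rt.T+s["tcp_pos"]; print(z,x,np.round(proj(C,q),1).tolist())
c,sn=np.cos(.0136),np.sin(.0136)
for X in((-.043,.072,.043),(-.009,.06,.043),(-.048,-.03,.024),(-.012,.02,.034)):
  p=np.array([.5952+c*X[0]-sn*X[1],-.2118+sn*X[0]+c*X[1],X[2]]); u=proj(C,p)[0]; print(X,u,"crop",(u-[140,150])/.35)
E
```

```text
obs tips 219.8,269  347.5,269
0 0.011 [[219.8, 260.0], [343.1, 260.0]]
0 0.006 [[220.5, 269.4], [342.5, 269.4]]
-0.004 0.011 [[218.3, 264.0], [344.6, 264.0]]
-0.004 0.006 [[219.0, 273.6], [344.0, 273.6]]
-0.008 0.011 [[216.7, 268.3], [346.2, 268.3]]
-0.008 0.006 [[217.4, 278.1], [345.5, 278.1]]
(-0.043, 0.072, 0.043) [357.70716904 252.82823892] crop [622.02048298 293.79496834]
(-0.009, 0.06, 0.043) [329.49664544 312.45576841] crop [541.41898697 464.15933832]
(-0.048, -0.03, 0.024) [158.3578511  228.08233163] crop [ 52.45100315 223.09237609]
(-0.012, 0.02, 0.034) [253.07428542 297.35933872] crop [323.0693869  421.02668206]
```

>>> {"op": "move_arm", "data": {
  "deltas": [
    [[0.68, 0, 0, 0.25, 0], [0.68, 0, 0, 0.45, 0], [0.68, 0, 0, 0.45, 0]]
  ]
}}

```text
clock: 4.18
tcp_pos: [0.564, -0.1767, 0.0322]
ee_rot: [-180.0, 0.1, -179.2]
ft_force: [2.0, -0.3, 2.3]
opening: 0.058
gripper_force: 1.3
```

>>> {"op": "move_arm", "data": {
  "deltas": [
    [[0.68, 0, 0, 0.1, 0], [0.68, 0, 0, 0.2, 0], [0.68, 0, 0, 0.2, 0]]
  ]
}}

```text
clock: 4.55
tcp_pos: [0.5638, -0.1767, 0.0263]
ee_rot: [-180.0, 0.1, -179.2]
ft_force: [1.8, -1.0, 4.3]
opening: 0.0581
gripper_force: 3.7
```

```bash
python3 - <<'E'
from h import *
s=r.get_state(); print(s["tcp_pos"],s["ee_rot"],s["opening"],s["ft_force"],s["torque"])
im=viewer.snapshot("wrist"); save("w4",cv2.resize(im[150:360,140:420],(800,600),interpolation=cv2.INTER_CUBIC))
E
```

```text
[ 0.56380524 -0.17672503  0.02628497] [-1.79974514e+02  7.10582989e-02 -1.79211997e+02] 0.05814057376183949 [ 1.78095587 -1.00558417  4.3313557 ] [ 0.04039728 -0.3376799  -0.26557724]
```

View pics/w4.png

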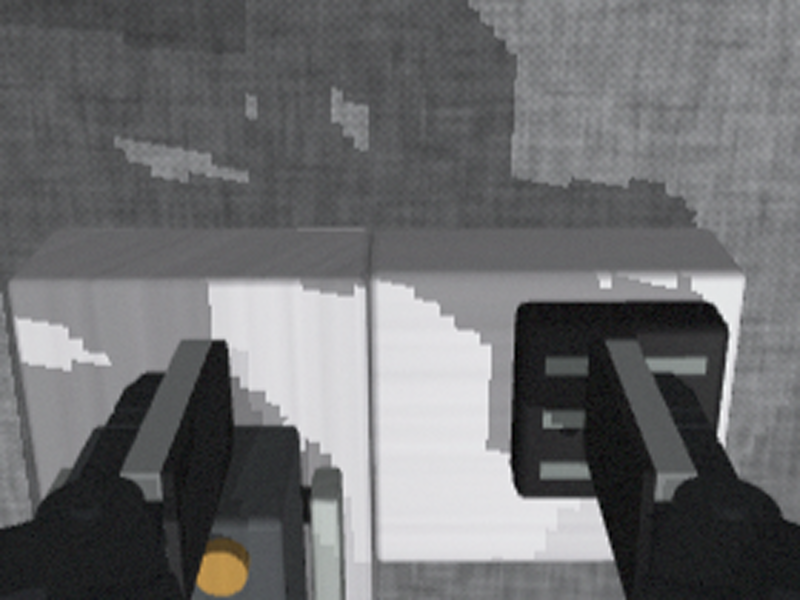

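The cell has popped: its front face (crop row ≈ 430) is now ahead of the rail ends (row ≈ 470) and against the left finger, and the pad is under the right finger. I'll press a little deeper.

>>> {"op": "move_arm", "data": {
  "deltas": [
    [[0.68, 0, 0, 0.1, 0], [0.68, 0, 0, 0.1, 0], [0.68, 0, 0, 0.1, 0]]
  ]
}}

```text
clock: 4.97
tcp_pos: [0.5638, -0.1767, 0.0242]
ee_rot: [-180.0, 0.1, -179.2]
ft_force: [-1.4, 0.1, 8.5]
opening: 0.058
gripper_force: 6.3
```

```bash
python3 - <<'E'
from h import *
from scipy.optimize import least_squares
s=r.get_state(); print(s["tcp_pos"],s["opening"],s["ft_force"],s["torque"],s["gripper_force"])
C=cam("wrist"); im=viewer.snapshot("wrist"); save("w5",cv2.resize(im[150:360,140:420],(800,600),interpolation=cv2.INTER_CUBIC))
c,sn=np.cos(.0136),np.sin(.0136)
def P(X): return (proj(C,np.array([.5952+c*X[0]-sn*X[1],-.2118+sn*X[0]+c*X[1],X[2]]))[0]-[140,150])/.35
for z in(.029,.032,.035,.038): print("pad",z,P((-.009,.055,z)),P((-.043,.089,z)),P((-.009,.089,z)))
for x in(-.01,-.02,-.03): print("cell front R top",x,P((x,.018,.05)))
for X in((-.048,-.03,.024),(-.048,.03,.024),(.012,.03,.022),(-.012,.02,.034),(-.048,.094,.022)): print(X,P(X))
E
```

```text
[ 0.56381959 -0.17667415  0.02417574] 0.057950761390217896 [-1.37586496  0.13181748  8.50689217] [ 0.30023858  0.01968983 -0.16322969] 6.3082773255882785
pad 0.029 [517.99773778 499.8136528 ] [739.32076446 322.32722819] [716.76221251 499.95093656]
pad 0.032 [519.91498914 511.36298988] [745.52701803 331.40988861] [722.14661523 511.50473744]
pad 0.035 [521.9002959  523.32228611] [751.97025961 340.83937366] [727.72217936 523.4687307 ]
pad 0.038 [523.95734711 535.71376397] [758.66432763 350.63593546] [733.49926905 535.86515559]
cell front R top -0.01 [287.01656667 584.577435  ]
cell front R top -0.02 [284.23212697 529.81464191]
cell front R top -0.03 [281.31516064 472.44538948]
(-0.048, -0.03, 0.024) [  1.47926075 279.92146415]
(-0.048, 0.03, 0.024) [370.12169413 280.10434522]
(0.012, 0.03, 0.022) [374.58050346 569.74426626]
(-0.012, 0.02, 0.034) [310.08338571 504.1320935 ]
(-0.048, 0.094, 0.022) [759.38267339 275.0403147 ]
```

View pics/w5.png

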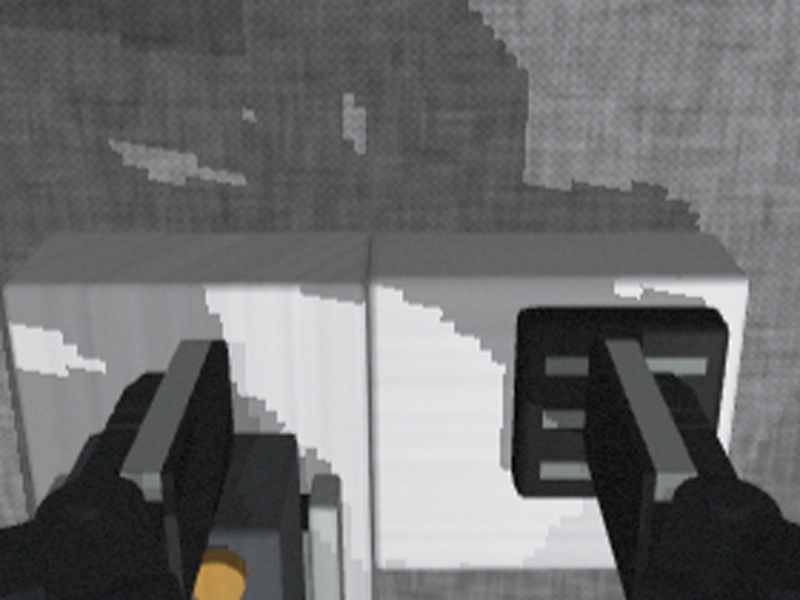

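>>> {"op": "move_arm", "data": {
  "deltas": [
    [[0.68, 0, 0, 0.05, 0], [0.68, 0, 0, 0.05, 0], [0.68, 0, 0, 0.05, 0], [0.68, 0, 0, 0.05, 0], [0.68, 0, 0, 0.05, 0]]
  ]
}}

```text
clock: 5.65
tcp_pos: [0.5639, -0.1767, 0.024]
ee_rot: [-180.0, 0.1, -179.2]
ft_force: [-3.3, 0.9, 15.3]
opening: 0.0578
gripper_force: 9.4
```

The pad is on its stop: the force rose to 15 N with almost no further travel. The cell pushes on the finger with about 3 N, so I'm handing in.

```bash
python3 -c "
from bench import r
print(r.hand_in())"
```

```text
the job is handed in; nothing more can be done
None
```

I handed the job in at about 5.7 s: the pad is held on its stop, and the cell is out of its seat, flat on the deck and resting against the other finger; hand-in returned no verdict.

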